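Reagent containers back into their spill trays

TASK

Put the four closed reagent containers away: stand each one upright in the spill tray that has its outline (wide round jar, slim round bottle, square bottle, oblong bottle), flat on the tray's floor inside the lip, with the square and oblong ones turned to line up with their trays. Keep the containers upright, set them down gently without dropping them, and leave the flask and the sample cup where they are.

Things in the scene. Friction and masses are not known exactly. Their poses are not given: they have to be found in the camera images.
- jar: wide round jar, off-white plastic with a blue screw lid of the same width: a plain cylinder 56 mm in diameter, 60 mm tall, about 0.15 kg. Loose, stands upright on the bench; origin at the centre of its underside, z up. Belongs in jar_tray
- slim_bottle: slim round bottle, off-white plastic: body 30 mm in diameter up to 62 mm, then a tapered shoulder and a blue cap 19 mm in diameter up to 85 mm, about 0.07 kg. Loose, stands upright on the bench; origin at the centre of its underside, z up. Belongs in slim_tray
- square_bottle: square bottle, off-white plastic: body 42 x 42 mm (sides along its x and y) up to 58 mm, then a round blue cap 29 mm in diameter in the middle, up to 80 mm; about 0.14 kg. Loose, stands upright on the bench; origin at the centre of its underside, z up. Belongs in square_tray
- oblong_bottle: flat oblong bottle, off-white plastic: body 70 mm long (its x) and 28 mm wide (its y) up to 55 mm, then a round blue cap 22 mm in diameter in the middle, up to 78 mm; about 0.14 kg. Loose, stands upright on the bench; origin at the centre of its underside, z up. Belongs in oblong_tray
- jar_tray: large round spill tray, 74 mm inside and 82 mm outside diameter; grey floor 3 mm thick, white lip 8 mm high and 4 mm thick. Fixed to the bench. Origin at the centre of its underside, on the bench; z up
- slim_tray: small round spill tray, 48 mm inside and 56 mm outside diameter; grey floor 3 mm thick, white lip 8 mm high and 4 mm thick. Fixed to the bench. Origin at the centre of its underside, on the bench; z up
- square_tray: square spill tray, 60 x 60 mm inside, 68 x 68 mm outside, sides along its x and y; grey floor 3 mm thick, white lip 8 mm high and 4 mm thick. Fixed to the bench. Origin at the centre of its underside, on the bench; z up
- oblong_tray: oblong spill tray, 88 x 46 mm inside (long side along its x), 96 x 54 mm outside; grey floor 3 mm thick, white lip 8 mm high and 4 mm thick. Fixed to the bench. Origin at the centre of its underside, on the bench; z up
- flask: bystander: conical glass flask, 64 mm wide at the foot, 105 mm tall, loose, on the far side of the bench; origin at the centre of its underside. Not to be disturbed
- sample_cup: bystander: sample cup with a red lid, 64 mm wide, 64 mm tall, loose, on the far side of the bench; origin at the centre of its underside. Not to be disturbed
There are look-alikes about, which are no part of the job. What is shaped like the jar but black or yellow is not meant.

How it is judged:
By the outcome, as a careful person would: the job done as asked, in the order asked, and still so for the second after the job is handed in, with the robot touching nothing.
It also fails if it takes over 122 s, if anything falls off the work surface, if the arm or the gripper's body presses on something with over 40 N, if the wrist force passes 120 N, or if a joint passes its speed limit or range.

ROBOT

A 7-joint arm with a two-finger parallel gripper is mounted at the origin on the work surface. World frame = base frame: x ahead of the robot, y to its left, z up, the work surface at z = 0. Lengths are in mm, angles in rad, forces in N, time in s.
With the tool pointing down it reaches from about 425 to 875 mm from the base axis. Payload 8.4 kg.
Tool frame: the origin (TCP) lies midway between the tips of the shut fingers; the grasp point (between the pads) lies 19 mm behind it; z points along the fingers, y is the line along which they close (so a half turn about z gives the same grasp; the last joint's range is limited). The gripper opens to 87 mm and grips with 3 to 60 N. Pads are 19 mm wide; open, the fingers measure 117 mm over their backs; the gripper's body (75 mm by 190 mm) begins 51 mm behind the grasp point.
Start: joints at [1.17, 0.333, 0.04, 1.465, -0.013, 1.343, -0.059], TCP at [193.183, -620.6, 222.546] pointing down, gripper open.
Joint ranges: [-2.58, 2.58], [-0.38, 2.09], [-1.3, 1.39], [0.25, 2.4], [-1.5, 4.64], [0.08, 2.09], [-2.65, 2.65]. Speed limits (rad/s): [2.22, 2.22, 2.79, 2.79, 3.14, 3.14, 3.14].

INTERFACE

Orientations are given as [roll, pitch, yaw] about the fixed x, y, z axes, in that order (R = Rz(yaw) Ry(pitch) Rx(roll)).
In Python, from plant import robot gives the robot as it stands. Calls block until the motion is done:
- robot.move_ptp(position, orientation): joint-space move of the TCP to a pose.
- robot.line_to(position, ori=None, v=150, contact_N=None): straight line of the TCP; ori=None keeps the orientation; v is the mean speed in mm/s. With contact_N (N) it stops when the force on the tool has changed by that much, and returns True; else False.
- robot.move_j(angles): joint-space move.
- robot.set_gripper(opening): finger opening in mm; the grip force is fixed at half the most; returns when the fingers have stopped.
- robot.wait(seconds).
- robot.inverse_kinematics(position, orientation): joint angles nearest the present ones, or None.
- robot.read_camera(name): name is "side" or "top" or "wrist"; returns a dict with "img" (420x560x3 uint8, blue, green, red), "fx", "fy", "cx", "cy" (pixels), "position" and "rotation" of the camera in the world; the wrist camera has in their place "tool_from_camera" (4x4, takes a point from camera to tool coordinates, whose origin is the TCP and whose axes are the flange's). Camera axes: x right, y down, z forward; pixel columns grow to the right and rows downward; lengths in mm; the calibration is good to about 2 mm. A picture is of the moment at which its call begins: read the wrist's pose just before it. There is no depth.
A pose or a line that the arm cannot do raises robot.MotionError and nothing moves.
- robot.close_job(): hands the job in; it is judged then, once.
Trained networks look in the newest picture that a camera, given by its name, has taken for a name from the list of things; names that differ only in an ending like _2 or _b are one class to them, and where a whole thing is asked for, a point or a joint stands for the part that bears it (a point fixed in the world has none). Each returns a list of dicts, best first, with "confidence" (0 to 1); they miss things now and then, are a little off and sometimes report something else, mostly with a low value. They report only what shows in the picture. A call takes as long as a camera call. They do not tell look-alikes from the thing itself.
- robot.silhouettes(camera, thing): "region" (420x560 bool, what is visible of it) and "location" ([column, row] in pixels, amid what is visible of it).
- robot.mark_of(camera, thing): "location" ([column, row] in pixels: a listed point, or the origin of a listed thing).
Readings, each from a call of its own:
- robot.current_time_s(): time.
- robot.current_joint_positions(): joint angles.
- robot.current_dq(): joint speeds.
- robot.current_tau(): joint torques, N m.
- robot.current_eef_pos(): TCP position.
- robot.current_tool_rot(): TCP orientation.
- robot.current_wrist_force(): force on the tool from outside, world axes, zero at the start.
- robot.current_moment(): the same for the moment, N m.
- robot.current_width(): finger opening in mm.
- robot.current_gripper_force(): force on a finger pad.
Only numpy, scipy, OpenCV 4.12 (cv2) and the standard library are available. Lean on these libraries where they do the work, as an engineer would, in place of code of your own. Each camera call takes 0.05 s, during which the arm holds its last target. There are 200 camera calls.

## Working session

There is one attempt and no reset: what is moved stays moved. The work goes in short steps, each a Python script; the robot and the scene stay as the last script left them, time stands still between calls to the robot, and variables do not carry over. Pictures are saved under pics/ and viewed, at most 14 in all, crops included, and the job is handed in when it is done.

```bash
mkdir -p pics; ls
cat > h.py <<'E'
import numpy as np, cv2
from plant import robot
from scipy.spatial.transform import Rotation as R
def ray_plane(cam,px,z):
    d=np.array([(px[0]-cam['cx'])/cam['fx'],(px[1]-cam['cy'])/cam['fy'],1.0])
    Rm=np.array(cam['rotation']);Rm=Rm if Rm.shape==(3,3) else R.from_euler('xyz',Rm).as_matrix()
    d=Rm@d;p=np.array(cam['position']);return p+d*(z-p[2])/d[2]
E
python3 - <<'E'
from h import *
for n in ['top','side']:
    c=robot.read_camera(n);cv2.imwrite(f'pics/{n}0.png',c['img'])
    print(n,{k:np.round(np.array(v),3).tolist() for k,v in c.items() if k!='img'})
    for t in ['jar','slim_bottle','square_bottle','oblong_bottle','jar_tray','slim_tray','square_tray','oblong_tray','flask','sample_cup']:
        for m in robot.mark_of(n,t):
            print(t,round(m['confidence'],2),np.round(m['location'],1),np.round(ray_plane(c,m['location'],0),1)[:2])
print(robot.current_tool_rot(),robot.current_time_s())
E
```

```text
pics
top {'fx': 382.777, 'fy': 382.777, 'cx': 277.817, 'cy': 205.7, 'position': [402.689, -15.58, 844.019], 'rotation': [-2.978, -0.002, -1.596]}
jar 0.77 [339.3 307. ] [ 318.8 -146.6]
jar 0.68 [306.1 246.9] [448.8 -80.3]
jar 0.63 [288.9 302.9] [330.1 -38.9]
slim_bottle 0.49 [162.  244.6] [461.8 236. ]
square_bottle 0.59 [130.6 174. ] [623.1 310.9]
oblong_bottle 0.77 [238.6 242.7] [461.7  67.8]
jar_tray 0.8 [318.5 175.7] [ 608.5 -114.4]
slim_tray 0.69 [397.2 176.9] [ 601.3 -292.4]
slim_tray 0.68 [237.8 244.4] [458.   69.6]
square_tray 0.76 [234.7 177.5] [609.1  75.3]
oblong_tray 0.56 [380.6 243.6] [ 451.8 -244.4]
oblong_tray 0.48 [236.5 245.9] [454.8  72.5]
oblong_tray 0.44 [312.3 112.4] [ 760.1 -106.4]
flask 0.61 [238.5 115.5] [756.8  65.5]
sample_cup 0.75 [314.7 113. ] [ 758.5 -111.9]
side {'fx': 484.774, 'fy': 484.774, 'cx': 286.6, 'cy': 207.628, 'position': [290.665, -804.384, 639.756], 'rotation': [-2.188, 0.021, -0.339]}
jar 0.89 [187.3 253.7] [336.5 -29.6]
jar 0.85 [190.9 292. ] [ 323.9 -139.7]
jar 0.69 [246.6 255.5] [447.5 -77.6]
jar 0.61 [214.1 329.4] [ 345.  -241.3]
slim_bottle 0.91 [222.3 176.4] [471.4 236.7]
square_bottle 0.81 [273.9 152.8] [630.8 305.1]
oblong_bottle 0.55 [237.2 217.6] [462.3  53.5]
oblong_bottle 0.27 [363.6 311.2] [ 599.4 -292.7]
jar_tray 0.89 [328.  245.3] [ 612.6 -106.2]
slim_tray 0.66 [365.2 311.3] [ 601.9 -293.9]
square_tray 0.94 [294.7 198.3] [607.9  78.9]
oblong_tray 0.83 [270.9 314. ] [ 445.7 -242.2]
oblong_tray 0.3 [365.8 308.5] [ 605.9 -288.4]
flask 0.64 [355.2 185.7] [763.3  76.9]
sample_cup 0.94 [394.3 226.6] [770.  -99.2]
[-3.14156441e+00  1.13686979e-06  3.01709617e-01] 1.1
```

View pics/top0.png

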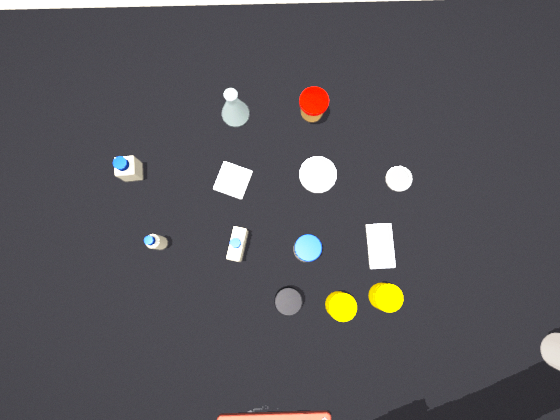

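View pics/side0.png

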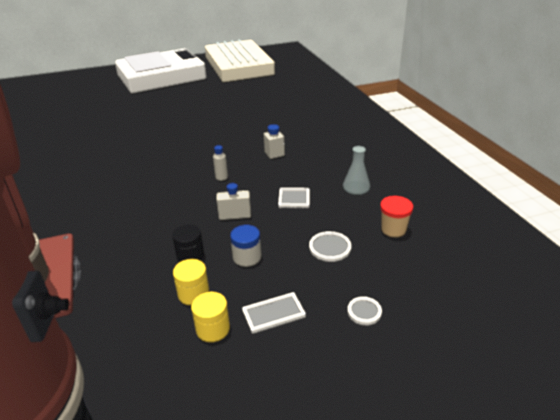

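The target jar is the blue-lidded one at top-image (307,247). The black jar at (289,302) and the yellow ones at (341,307) and (387,297) are decoys. The bottles are at (238,243), (157,242) and (130,170). The trays are at (318,175), (399,179), (233,180) and (381,246). Next I take close looks from the wrist camera over each tray and container, fitting a projected model to each silhouette.

```bash
cat >> h.py <<'E'
from scipy.optimize import minimize
from itertools import product
def circ(r,z,n=40): a=np.arange(n)*2*np.pi/n; return [(r*np.cos(t),r*np.sin(t),z) for t in a]
def box(a,b,h): return [(x*a/2,y*b/2,z) for x,y,z in product((-1,1),(-1,1),(0,h))]
cyl=lambda r,z0,z1,r1=None: circ(r,z0)+circ(r if r1 is None else r1,z1)
MODEL=dict(jar=[cyl(28,0,60)],slim_bottle=[cyl(15,0,62),cyl(15,62,70,9.5),cyl(9.5,66,85)],
 square_bottle=[box(42,42,58),cyl(14.5,58,80)],oblong_bottle=[box(70,28,55),cyl(11,55,78)],
 jar_tray=[cyl(41,0,8)],slim_tray=[cyl(28,0,8)],square_tray=[box(68,68,8)],oblong_tray=[box(96,54,8)])
SYM=dict(square_bottle=np.pi/2,square_tray=np.pi/2,oblong_bottle=np.pi,oblong_tray=np.pi)
GUESS=dict(jar=(448,-79),slim_bottle=(466,236),square_bottle=(627,308),oblong_bottle=(462,60),
 jar_tray=(610,-110),slim_tray=(602,-293),square_tray=(608,77),oblong_tray=(449,-243))
def goto(xy,z,yaw):
    "ptp to a tool-down pose, choosing the half turn with the smaller joint motion"
    q0=np.array(robot.current_joint_positions()); best=None
    for y in (yaw,yaw+np.pi,yaw-np.pi):
        q=robot.inverse_kinematics([*xy,z],[np.pi,0,y])
        if q is not None:
            d=np.abs(np.array(q)-q0).max()
            if best is None or d<best[0]: best=(d,y)
    robot.move_ptp([*xy,z],[np.pi,0,best[1]]); return best[1]
def wrist():
    p=np.array(robot.current_eef_pos());o=R.from_euler('xyz',robot.current_tool_rot()).as_matrix()
    c=robot.read_camera('wrist');T=np.array(c['tool_from_camera'])
    c['rotation']=o@T[:3,:3];c['position']=p+o@T[:3,3];return c
def proj(c,P):
    q=(np.asarray(P)-c['position'])@c['rotation']
    return np.c_[q[:,0]/q[:,2]*c['fx']+c['cx'],q[:,1]/q[:,2]*c['fy']+c['cy']]
def render(c,t,s):
    m=np.zeros((420,560),np.uint8)
    for part in MODEL[t]:
        P=np.array(part)@R.from_euler('z',s[2]).as_matrix().T+[s[0],s[1],0]
        h=cv2.convexHull(np.round(proj(c,P)*16).astype(np.int32));cv2.fillConvexPoly(m,h,1,cv2.LINE_8,4)
    return m.astype(bool)
def fit(c,t,near,cam='wrist'):
    S=robot.silhouettes(cam,t)
    if not S: return None
    tgt=proj(c,[[*near,20]])[0]
    S=[s for s in S if np.linalg.norm(s['location']-tgt)<130] or S
    s=max(S,key=lambda s:s['confidence']-np.linalg.norm(s['location']-tgt)/200)
    reg=np.asarray(s['region'])
    def cost(v):
        m=render(c,t,v);return 1-(m&reg).sum()/max(1,(m|reg).sum())
    g=ray_plane(c,s['location'],20)[:2];best=None
    for a in (np.arange(0,SYM[t],np.pi/8) if t in SYM else [0]):
        r=minimize(cost,[*g,a],method='Nelder-Mead',options=dict(initial_simplex=[[*g,a],[g[0]+8,g[1],a],[g[0],g[1]+8,a],[g[0],g[1],a+.25]],xatol=.05,fatol=1e-4))
        if best is None or r.fun<best.fun: best=r
    return best.x,1-best.fun,s['confidence'],reg
def look(t,xy,z=250,yaw=0.):
    goto(xy,z,yaw);c=wrist();f=fit(c,t,xy)
    if f: print(t,np.round(f[0],2),'IoU %.3f conf %.2f'%f[1:3],'t',round(robot.current_time_s(),1))
    return c,f
def save(c,f,t,name):
    im=c['img'].copy()
    if f:
        cs,_=cv2.findContours(render(c,t,f[0]).astype(np.uint8),0,2);cv2.drawContours(im,cs,-1,(0,0,255),1)
        cs,_=cv2.findContours(f[3].astype(np.uint8),0,2);cv2.drawContours(im,cs,-1,(0,255,0),1)
    cv2.imwrite(f'pics/{name}.png',im)
E
python3 - <<'E'
from h import *
T=robot.read_camera('wrist')['tool_from_camera'];print(np.round(T,3).tolist())
c,f=look('jar_tray',GUESS['jar_tray'],yaw=-.2);a=(c,f)
save(c,f,'jar_tray','w1')
c,f=look('jar',GUESS['jar'],yaw=-.2);save(c,f,'jar','w2')
x=np.hstack([cv2.resize(cv2.imread(f'pics/w{i}.png'),(400,300)) for i in (1,2)]);cv2.imwrite('pics/w12.png',x)
E
```

```text
[[0.0, -0.954, -0.301, 82.861], [1.0, -0.0, 0.001, -0.669], [-0.001, -0.301, 0.954, -163.37], [0.0, 0.0, 0.0, 1.0]]
jar_tray [ 6.1224e+02 -1.1173e+02  1.4000e-01] IoU 0.989 conf 0.91 t 3.6
jar [ 4.457e+02 -7.975e+01  1.800e-01] IoU 0.941 conf 0.78 t 4.4
```

View pics/w12.png

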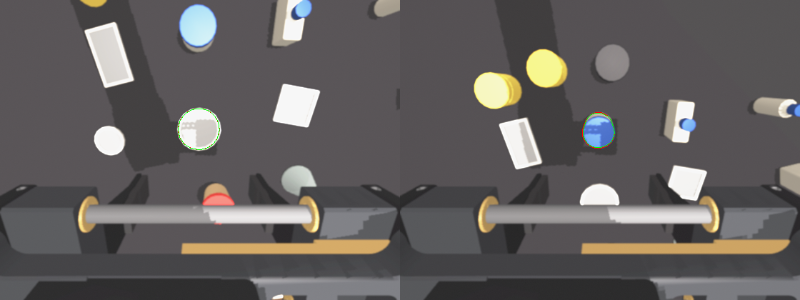

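The wrist fits follow the outlines well: jar tray at crop (198,129), jar at (199,131), both IoU > 0.94. Next: pick and place the jar.

```bash
cat >> h.py <<'E'
def pick(s,yaw,zt=17,w=87):
    robot.set_gripper(w)
    y=goto(s[:2],150,yaw);robot.line_to([*s[:2],60+zt],v=200)
    hit=robot.line_to([*s[:2],zt],v=80,contact_N=8)
    robot.set_gripper(0);print('grip hit',hit,'w',round(robot.current_width(),1),'F',round(robot.current_gripper_force(),1),'z',round(robot.current_eef_pos()[2],1))
    robot.line_to([*s[:2],180],v=180);return y
def place(s,yaw,zt=17):
    goto(s[:2],180,yaw);print('held w',round(robot.current_width(),1))
    robot.line_to([*s[:2],zt+18],v=120)
    robot.wait(.2);hit=robot.line_to([*s[:2],zt+1],v=20,contact_N=3)
    print('down hit',hit,'z',round(robot.current_eef_pos()[2],1),'expected',zt+3)
    if robot.current_eef_pos()[2]>zt+6: print('STOPPED HIGH');raise SystemExit
    robot.set_gripper(87);robot.line_to([*s[:2],150],v=150);print('t',round(robot.current_time_s(),1))
E
python3 - <<'E'
from h import *
pick([445.7,-79.7],-.2)
place([612.2,-111.7],-.2)
c,f=look('slim_tray',GUESS['slim_tray'],yaw=-.4);save(c,f,'slim_tray','s1')
c,f=look('slim_bottle',GUESS['slim_bottle'],yaw=.4);save(c,f,'slim_bottle','s2')
cv2.imwrite('pics/s12.png',np.hstack([cv2.resize(cv2.imread(f'pics/s{i}.png'),(400,300)) for i in (1,2)]))
E
```

```text
grip hit False w 55.3 F 30.0 z 17.1
held w 55.5
down hit True z 20.2 expected 20
t 13.1
slim_tray [ 5.9817e+02 -2.9354e+02  2.2000e-01] IoU 0.987 conf 0.66 t 14.0
slim_bottle [4.6618e+02 2.3859e+02 1.8000e-01] IoU 0.846 conf 0.83 t 16.1
```

View pics/s12.png

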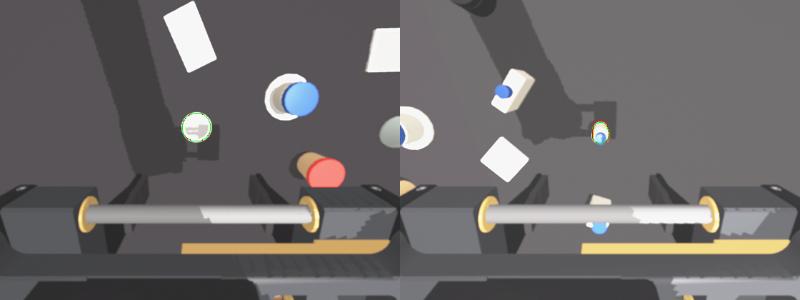

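The slim tray is at crop (196,127) and the slim bottle at (600,132). The jar stands inside its tray at (295,98). The slim bottle goes next, with a look at the square pair afterwards.

Run:
```python
from h import *
pick([466.2,238.2],.4,zt=20)
place([598.2,-293.5],-.4,zt=20)
c,f=look('square_tray',GUESS['square_tray'],yaw=.2);save(c,f,'square_tray','q1')
c,f=look('square_bottle',GUESS['square_bottle'],yaw=.5);save(c,f,'square_bottle','q2')
cv2.imwrite('pics/q12.png',np.vstack([cv2.imread(f'pics/q{i}.png')[:300] for i in (1,2)]))
```

```text
grip hit False w 29.5 F 30.0 z 20.0
held w 29.3
down hit True z 23.0 expected 23
t 26.5
square_tray [604.02  79.94   1.17] IoU 0.954 conf 0.91 t 28.1
square_bottle [629.08 304.47   1.7 ] IoU 0.895 conf 0.96 t 29.1
```

View pics/q12.png

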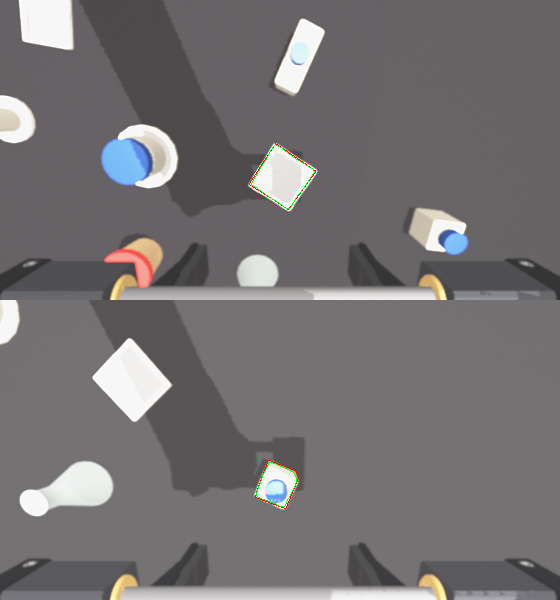

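The square tray is at (283,177) and the square bottle at (276,485 in the stack), both matched including yaw. Next I move the bottle, then look at the oblong pair.

Run:
```python
from h import *
pick([629.1,304.5],1.70-np.pi/2)
place([604.0,79.9],1.17-np.pi/2)
c,f=look('oblong_tray',GUESS['oblong_tray'],yaw=-.5);save(c,f,'oblong_tray','o1')
c,f=look('oblong_bottle',GUESS['oblong_bottle'],yaw=.2);save(c,f,'oblong_bottle','o2')
cv2.imwrite('pics/o12.png',np.vstack([cv2.imread(f'pics/o{i}.png')[:300] for i in (1,2)]))
```

```text
grip hit False w 42.5 F 29.4 z 17.0
held w 42.0
down hit True z 19.9 expected 20
t 38.3
oblong_tray [ 449.33 -241.83    3.18] IoU 0.980 conf 0.62 t 39.8
```

View pics/o12.png

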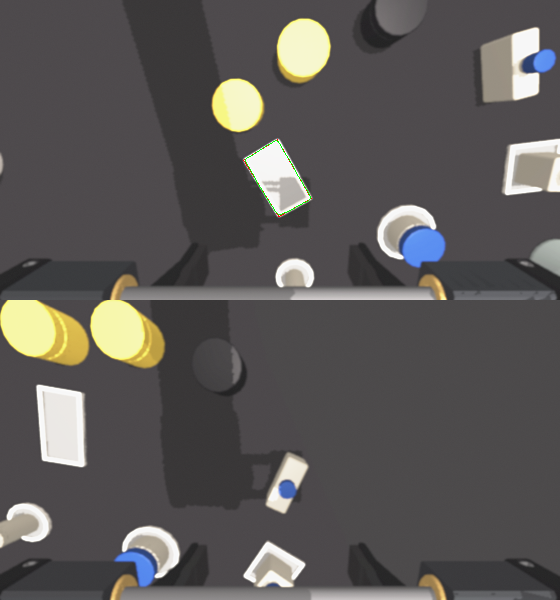

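The oblong tray is matched at (278,178). The oblong bottle is clearly visible at (287,483 in the stack), but the network missed it this time. I look again from a slightly different pose.

Run:
```python
from h import *
for z,y in ((235,0.),(270,.3)):
    c,f=look('oblong_bottle',GUESS['oblong_bottle'],z=z,yaw=y)
    if f and f[1]>.75: break
save(c,f,'oblong_bottle','o3')
cv2.imwrite('pics/o3c.png',cv2.imread('pics/o3.png')[80:300,150:450])
```

```text
oblong_bottle [457.72  67.87   2.9 ] IoU 0.914 conf 0.71 t 41.5
```

View pics/o3c.png

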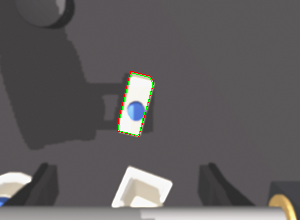

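The oblong bottle is now matched at crop (136,104), yaw 2.90. Pick it, place it, then check all four.

Run:
```python
from h import *
pick([457.7,67.9],2.90-np.pi)
place([449.3,-241.8],3.18-np.pi)
robot.move_j([1.17, 0.333, 0.04, 1.465, -0.013, 1.343, -0.059])
ims=[]
for n,(a,b,x,y) in dict(top=(100,300,200,430),side=(120,360,180,430)).items():
    c=robot.read_camera(n);ims.append(cv2.resize(c['img'][a:b,x:y],None,fx=1.6,fy=1.6,interpolation=cv2.INTER_CUBIC))
    Rm=np.array(c['rotation']);c['rotation']=Rm if Rm.shape==(3,3) else R.from_euler('xyz',Rm).as_matrix();c['position']=np.array(c['position'])
    for t in ('jar','slim_bottle','square_bottle','oblong_bottle'):
        tr=GUESS[t.split('_')[0]+'_tray'];f=fit(c,t,tr,n)
        if f: print(n,t,np.round(f[0],2),'IoU %.2f'%f[1])
h=max(i.shape[0] for i in ims)
cv2.imwrite('pics/end.png',np.hstack([cv2.copyMakeBorder(i,0,h-i.shape[0],0,0,0) for i in ims]))
```

```text
grip hit False w 28.1 F 30.0 z 17.0
held w 27.3
down hit True z 20.0 expected 20
t 51.2
top jar [ 6.1203e+02 -1.1073e+02  2.0000e-02] IoU 0.93
top slim_bottle [ 5.9899e+02 -2.9574e+02 -1.3000e-01] IoU 0.84
top square_bottle [604.32  81.38   1.11] IoU 0.89
top oblong_bottle [ 4.4927e+02 -2.4008e+02  5.0000e-02] IoU 0.88
side jar [ 6.1504e+02 -1.0668e+02  2.6000e-01] IoU 0.88
side slim_bottle [ 6.0248e+02 -2.9054e+02  1.9000e-01] IoU 0.88
side square_bottle [607.99  83.95   1.13] IoU 0.93
side oblong_bottle [ 4.5226e+02 -2.3959e+02  9.0000e-02] IoU 0.93
```

View pics/end.png

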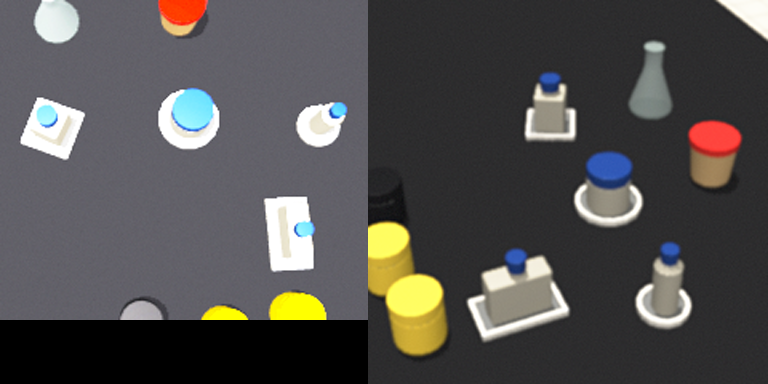

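All four containers stand upright and centred inside their trays. In the side half they are at (550,107), (609,185), (667,280) and (517,288), and the two rectangular ones line up with their trays. The flask and cup have not moved.

```bash
python3 -c "
from plant import robot
print(robot.close_job(), robot.current_time_s())"
```

```text
the job is handed in; nothing more can be done
the job is handed in; nothing more can be done
```

The job is handed in: the jar and the slim, square and oblong bottles each stand upright in their own trays, the square and oblong ones lined up with theirs (within about 3° by the final camera check), and the flask and sample cup were left where they were.

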